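# Slide the casting off the touch-latch lid and press the lid to pop it ajar

### The arm

A 6-joint arm with a two-finger parallel gripper is mounted at the origin on the work surface. World frame = base frame: x ahead of the robot, y to its left, z up, the work surface at z = 0. Lengths are in m, angles in rad, forces in N, time in s.
With the tool pointing down it reaches from about 0.425 to 0.95 m from the base axis. Payload 3.5 kg.
Tool frame: the origin (TCP) lies at the very end of the fingers, on their centre line; the grasp point (between the pads) lies 19 mm behind it; z points along the fingers, y is the direction in which the jaws open and shut (so a half turn about z gives the same grasp; the last joint's range is limited). The gripper opens to 85 mm and grips with 20 to 120 N. Pads are 22 mm wide; open, the fingers measure 114 mm over their backs; the gripper's body (76 mm by 85 mm) begins 54 mm behind the grasp point. The pads swing forward as they close: fully open they stand 13 mm farther back than shut.
Start: joints at [1.065, 0.286, 1.577, -0, 1.279, -0.15], TCP at [0.235, 0.633, 0.231] pointing down, gripper open.
Joint ranges: [-2.77, 2.77], [-0.9, 2.22], [0.21, 2.48], [-1.53, 4.67], [0.24, 2.81], [-2.84, 2.84]. Speed limits (rad/s): [2.79, 2.79, 3.14, 3.14, 3.14, 3.14].

### API

Orientations are given as a 3x3 rotation matrix whose columns are the frame's x, y, z axes.
In Python, from plant import sense, eyes, r gives the robot as it stands. The module is installed in compiled form; this text tells all that it offers.
- The arm moves only by the tool send_rows, never from a script. Its argument "series" is text: rows parted by semicolons, each of 6 numbers parted by spaces: the shift along the tool's x, y, z in m, then the turn, a rotation vector about the tool's x, y, z in degrees. In form: x y z ax ay az; .... A call has 1 to 10 rows; each row shifts and turns the commanded pose from where the row before left it, along the tool's axes as they then stand; what a row does not reach is not made up. A row lasts 1/10 s, in which the tool goes at most 50 mm and 8.59 degrees, less where a joint would pass 70% of its speed; a pose out of reach is approached as far as the arm can. A call with a gripper value outside its range is refused whole. "grip" is the finger opening in m, from 0 to 0.0854, set as the call begins (left out, the last holds). The fingers move at their own pace and stop on an object; "grip_force" is the grip in N (left out, the last holds). Time passes only in rows, so rows that do not move let the fingers close. It gives the time, the measured TCP pose, the force and the opening at its end, in the units of the state.
- sense(): the state, without advancing time (a new reading comes with each control period).
- eyes.read_camera(name): name is "scene" or "top"; returns a dict with "pixels" (384x512x3 uint8, blue, green, red), "fx", "fy", "cx", "cy" (pixels), "cam_to_world" (4x4, takes a point from camera to world coordinates). Camera axes: x right, y down, z forward; pixel columns grow to the right and rows downward; lengths in m; the calibration is good to about 2 mm. A picture is of the moment at which its call begins. There is no depth.
- r.close_job(): hands the job in, once; it reports no verdict.
Trained networks look in the newest picture that a camera, given by its name, has taken for a name from the list of things; names that differ only in an ending like _2 or _b are one class to them, and where a whole thing is asked for, a point or a joint stands for the part that bears it (a point fixed in the world has none). Each returns a list of dicts, best first, with "p" (0 to 1); they miss things now and then, are a little off and sometimes report something else, mostly with a low value. They report only what shows in the picture. A call takes as long as a camera call. They do not tell look-alikes from the thing itself.
- eyes.look_for(camera, name): "bbox" ([left, top, right, bottom] in pixels, round what is visible of it).
- eyes.cut_out(camera, name): "mask" (384x512 bool, what is visible of it) and "bbox" ([left, top, right, bottom] in pixels, round what is visible of it).
The state is a dict: "time": time; "qpos": joint angles; "dq": joint speeds; "joint_torque": joint torques, N m; "tcp_pos": TCP position; "tool_rot": TCP orientation; "force": force on the tool from outside, world axes, zero at the start; "torque": the same for the moment, N m; "grip_width": finger opening in m.
Only numpy, scipy, OpenCV 4.12 (cv2) and the standard library are available. Lean on these libraries where they do the work, as an engineer would, in place of code of your own. Each camera call takes 0.05 s, during which the arm holds its last target.

### The job

A plaster figure blank is standing on the broad touch-latch lid of the tool chest. Without gripping or lifting it, push the blank along to about the middle of the rimmed tray beside the lid and leave it upright there; then press the lid down near its front edge until the catch gives, and let the spring raise it so that it stays ajar. Leave the side chest's two narrow lids shut and the other things where they are.

Things in the scene. Friction and masses are not known exactly. Their poses are not given: they have to be found in the camera images.
- chest: low wooden chest fixed on the table, 210 mm deep (its x), 330 mm wide (its y), 110 mm high; origin at the centre of its underside. Its x axis points from its front to its back (away from the robot), y to its left. Its left part is closed by one broad lid; its right part is a fixed tray level with the chest's top.
- lid (a joint): angle (rad) of the broad touch-latch lid, hinged along its back edge at chest x +85 mm. 0 = shut, negative = pressed in, positive = front edge raised. The catch gives when pressed to about -0.025; the lid stops at about -0.045. When the finger then goes away, the spring raises it to about 0.32 (front edge 55 mm up). It does not latch again. The blank's weight does not set it off.
- lid_press (a point): where to press: on the broad lid's upper face (111.5 mm above the table, 1.5 mm proud of chest top and tray), mid-width, 30 mm behind the front edge; moves with the lid. The lid is 170 mm long (chest x), 150 mm wide, its centre at chest x 0, y +70 mm. Pressed here, the catch gives about 4 mm down at 6 to 12 N and the lid stops 6 mm down; more force is needed nearer the hinge.
- tray_center (a point): centre of the tray's floor (110 mm above the table) at chest x 0, y -82 mm. The floor is 194 mm (chest x) by 150 mm (chest y), from chest y -157 to -7 mm; a rim 6 mm high runs along its front, back and right sides, none towards the lid, so the blank slides across level but for the 1.5 mm step down from the lid.
- blank_center (a point): centre (35 mm above its underside) of the plaster figure blank that starts on the broad lid: square plinth 60 x 60 x 18 mm, round body 54 mm across and a ball head above, 70 mm tall in all, about 0.3 kg. Its axes are parallel to the plinth's sides; it may stand turned up to 0.4 rad against the chest.
- blank: the same figure blank; origin at the centre of its underside
- side_chest: second low chest fixed on the table beside the first, to its left or its right, 210 mm deep, 190 mm wide, 110 mm high, with two narrow touch-latch lids; origin at the centre of its underside. To be left shut.
- side_lid0 (a joint): angle of the side chest's right-hand narrow lid (70 mm wide), 0 = shut; leave shut
- side_lid1 (a joint): angle of the side chest's left-hand narrow lid (70 mm wide), 0 = shut; leave shut
- pot: small plaster cup, 44 mm across, 35 mm tall, standing on one of the side chest's lids; bystander
- mug: white mug 80 mm across, 90 mm tall, on the table at the left; bystander
- jar: clear jar 70 mm across, 100 mm tall, on the table at the right; bystander
- scraper: wood-handled scraper, 145 mm long, lying flat on the table behind the chests; bystander
- spare: a second figure blank, the same shape as the one to be moved, standing on the table behind the chests; bystander
- vase: plaster vase, 72 mm across, 90 mm tall, on the table behind the chests; bystander
Mind the look-alikes: they are no part of the job. What is shaped like the blank but green or yellow is not meant.

How it is judged:
On the way, in this order (a step that is already met when the one before it is completed fails the run):
1. the blank stands upright on the tray, clear of the lid, while the lid is still shut (y of blank_center in the frame of chest between -0.13 and -0.048 m and x of blank_center in the frame of chest between -0.075 and 0.075 m and z of blank_center in the frame of chest between 0.138 and 0.155 m and angle between blank's own z axis and vertical below 0.1 rad and value of joint lid below 0.03 rad), for 0.2 s.
2. the lid is pressed in (value of joint lid below -0.015 rad and contact force between the fingers and lid above 1 N).
At the end, for the whole second after the job is handed in: The blank stands upright (within 0.1 rad) and at rest on the tray, its centre 48 to 130 mm to the right of the chest's middle and within 75 mm of it front to back; the broad lid stands ajar by itself (0.2 to 0.45 rad) and still; the side chest's lids are shut (y of blank_center in the frame of chest between -0.13 and -0.048 m and x of blank_center in the frame of chest between -0.075 and 0.075 m and z of blank_center in the frame of chest between 0.138 and 0.155 m and angle between blank's own z axis and vertical below 0.1 rad and value of joint lid between 0.2 and 0.45 rad and velocity of joint lid between -0.05 and 0.05 rad/s and linear speed of blank below 0.02 m/s and value of joint each of side_lid0, side_lid1 below 0.03 rad); the robot touches nothing.
It fails at once if the blank is lifted (more than 12 mm off the lid) or tipped over (z of blank_center in the frame of chest above 0.1585 m or angle between blank's own z axis and vertical above 0.5 rad).
It fails at once if the blank is gripped or shoved hard (fingers press on it with over 18 N; sliding it takes about 3 N) (contact force between the fingers and blank above 18 N).
It fails at once if the broad lid opens while the blank is still on it (value of joint lid above 0.04 rad and y of blank_center in the frame of chest above -0.03 m).
It fails at once if a lid of the side chest opens (value of joint any of side_lid0, side_lid1 above 0.05 rad).
It fails at once if a bystander is moved by more than 30 mm (distance of any of pot, mug, jar, scraper, spare, vase from where it was at the start of the episode above 0.03 m).
It also fails if it takes over 51 s, if anything falls off the work surface, if the arm or the gripper's body presses on something with over 40 N, if the wrist force passes 120 N, or if a joint passes its speed limit or range.

## Working session

There is one attempt and no reset: what is moved stays moved. The work goes in short steps, Python scripts to look and compute and a tool call to move; the robot and the scene stay as the last step left them, time stands still between calls to the robot, and variables do not carry over. Pictures are saved under pics/ and viewed, and the job is handed in when it is done.

Besides the shell and the picture viewer there is one more tool, called after "Request:" by a JSON object that holds its "name" and its "arguments". send_rows: Moves the arm, as the interface text tells. Its arguments: {"type":"object","properties":{"series":{"type":"string"},"grip":{"type":"number"},"grip_force":{"type":"number"}},"required":["series"]}

```bash
mkdir -p pics; python3 - <<'E'
from plant import sense, eyes, r
import cv2,numpy as np
s=sense();print(s)
for c in("scene","top"):
    d=eyes.read_camera(c);cv2.imwrite(f"pics/{c}0.png",d["pixels"])
    print(c,d["fx"],d["fy"],d["cx"],d["cy"],np.round(d["cam_to_world"],4).tolist())
    for n in("chest","lid","blank","side_chest","tray_center","pot","spare"):
        try: print(n,[(np.round(x["bbox"]).tolist(),round(x["p"],2)) for x in eyes.look_for(c,n)])
        except Exception as e: print(n,e)
E
```

```text
{'time': 0.0, 'qpos': array([ 1.06502693e+00,  2.87217450e-01,  1.57818935e+00, -1.54077255e-05,
        1.27859748e+00, -1.49984638e-01]), 'dq': array([ 0.00025325, -0.00103018, -0.00051576,  0.00066126,  0.00040626,
       -0.00066948]), 'joint_torque': array([-6.57736236e-04, -4.05970001e+01, -2.92629898e+01, -1.31443780e-04,
        5.70871387e-03, -7.68139046e-06]), 'tcp_pos': array([0.23476142, 0.63215337, 0.22990597]), 'tool_rot': array([[-9.37374778e-01,  3.48320527e-01, -1.15547920e-03],
       [ 3.48322272e-01,  9.37372452e-01, -2.11684433e-03],
       [ 3.45774037e-04, -2.38675563e-03, -9.99997092e-01]]), 'force': array([-0.16982191,  0.0433134 , -0.22796005]), 'torque': array([-0.00291694,  0.02540008,  0.01731879]), 'grip_width': 0.0852620686455957}
scene 347.8780051199614 347.8780051199614 263.34192427559935 190.93652238621542 [[0.804, 0.4964, -0.3273, 0.9139], [0.5946, -0.672, 0.4415, -0.4589], [-0.0009, -0.5496, -0.8354, 0.981], [0.0, 0.0, 0.0, 1.0]]
chest [([246.0, 112.0, 360.0, 222.0], 0.79)]
lid [([284.0, 116.0, 353.0, 168.0], 0.61)]
blank [([314.0, 121.0, 336.0, 1
[... 334 characters left out ...]
2.0, 250.0], 0.64)]
top 451.2797893792951 451.2797893792951 259.36770947290944 187.9443543404635 [[0.0033, -0.9887, 0.1502, 0.3595], [-0.9998, -0.0059, -0.0166, 0.005], [0.0172, -0.1501, -0.9885, 1.6564], [0.0, 0.0, 0.0, 1.0]]
chest [([202.0, 128.0, 221.0, 150.0], 0.69), ([162.0, 174.0, 186.0, 189.0], 0.43)]
lid [([153.0, 160.0, 203.0, 214.0], 0.85)]
blank [([161.0, 172.0, 184.0, 188.0], 0.88), ([168.0, 241.0, 190.0, 260.0], 0.74), ([134.0, 248.0, 156.0, 267.0], 0.54)]
side_chest [([272.0, 158.0, 337.0, 230.0], 0.84), ([144.0, 154.0, 247.0, 227.0], 0.49)]
tray_center [([145.0, 152.0, 246.0, 226.0], 0.59)]
pot [([145.0, 152.0, 246.0, 228.0], 0.63)]
spare [([239.0, 136.0, 256.0, 152.0], 0.57)]
```

```bash
python3 - <<'E'
import cv2
a=cv2.imread("pics/top0.png")[100:290,100:360];cv2.imwrite("pics/t0z.png",cv2.resize(a,None,fx=3,fy=3,interpolation=cv2.INTER_CUBIC))
a=cv2.imread("pics/scene0.png")[80:310,170:400];cv2.imwrite("pics/s0z.png",cv2.resize(a,None,fx=2.6,fy=2.6,interpolation=cv2.INTER_CUBIC))
E
```

```text
(no output)
```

View pics/t0z.png

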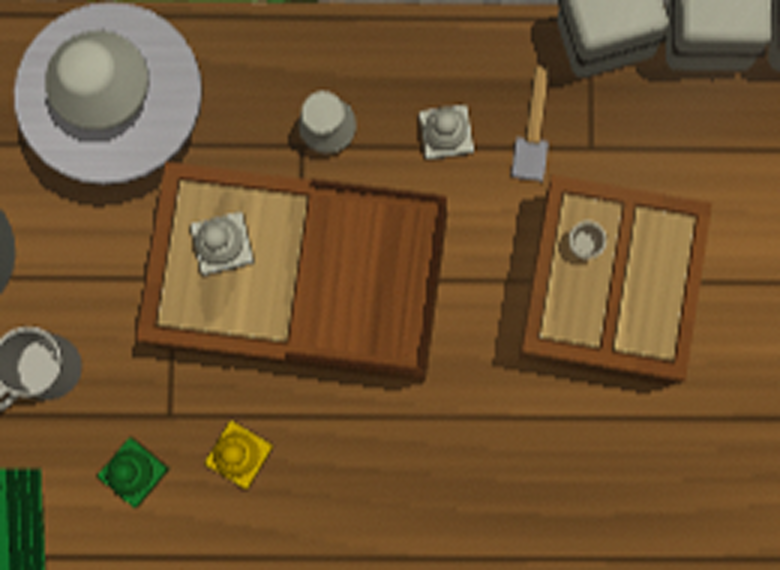

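View pics/s0z.png

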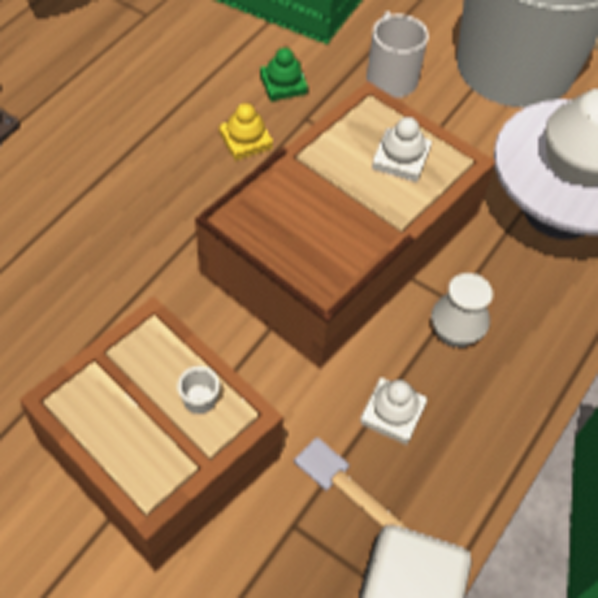

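The top view shows the chest with the broad lid at about (178,188), the blank on it near (173,181), and the tray to its right around (224,193). The side chest is further right at about (305,194), the spare, vase and scraper are behind, and green and yellow look-alikes are in front. I'll rectify the pictures onto metric planes.

```bash
cat >h.py <<'E'
import cv2,numpy as np
from plant import sense, eyes, r
def P(d):
    M=np.linalg.inv(d["cam_to_world"])[:3]
    K=np.array([[d["fx"],0,d["cx"]],[0,d["fy"],d["cy"]],[0,0,1]]);return K@M
def rect(d,z,x0,x1,y0,y1,s):
    # output: up=+x, left=+y ; s px per m
    p=P(d);H=np.c_[p[:,0],p[:,1],p[:,2]*z+p[:,3]]
    A=np.array([[0,-1/s,x1],[-1/s,0,y1],[0,0,1]])
    return cv2.warpPerspective(d["pixels"],H@A,(int((y1-y0)*s),int((x1-x0)*s)),flags=cv2.INTER_CUBIC|cv2.WARP_INVERSE_MAP)
def proj(d,X):
    q=P(d)@np.r_[X,1];return q[:2]/q[2]
def ray(d,uv,z):
    T=np.array(d["cam_to_world"]);v=T[:3,:3]@[(uv[0]-d["cx"])/d["fx"],(uv[1]-d["cy"])/d["fy"],1];c=T[:3,3]
    return c+v*(z-c[2])/v[2]
E
python3 - <<'E'
from h import *
for c in("top","scene"):
    d=eyes.read_camera(c)
    im=rect(d,.11,.22,.52,-.0,.4,2000)
    # grid ticks every 50mm
    for k in range(0,8):
        cv2.line(im,(k*100,0),(k*100,599),(255,255,0),1)
    for k in range(0,6): cv2.line(im,(0,k*100),(799,k*100),(255,255,0),1)
    cv2.imwrite(f"pics/r_{c}.png",im)
E
```

```text
(no output)
```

View pics/r_top.png

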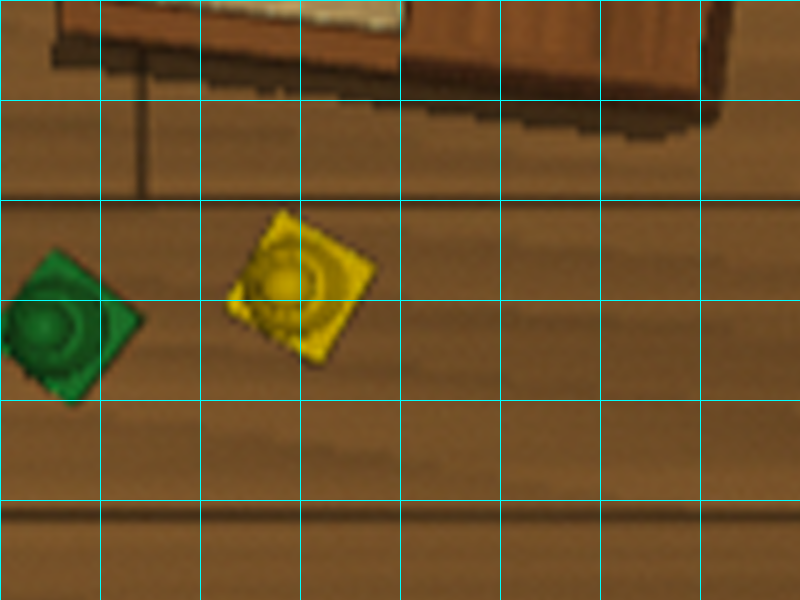

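View pics/r_scene.png

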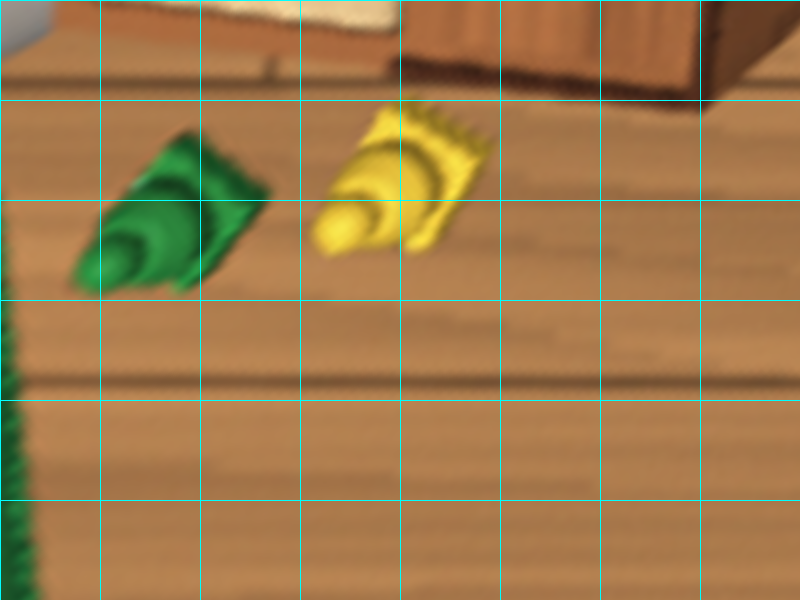

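The window is too far forward, so I'll move it back.

```bash
python3 - <<'E'
from h import *
for c in("top","scene"):
    d=eyes.read_camera(c)
    im=rect(d,.11,.45,.75,.0,.4,2000)
    for k in range(0,8):
        cv2.line(im,(k*100,0),(k*100,599),(255,255,0),1)
    for k in range(0,6): cv2.line(im,(0,k*100),(799,k*100),(255,255,0),1)
    cv2.imwrite(f"pics/r2_{c}.png",im)
E
```

```text
(no output)
```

View pics/r2_top.png

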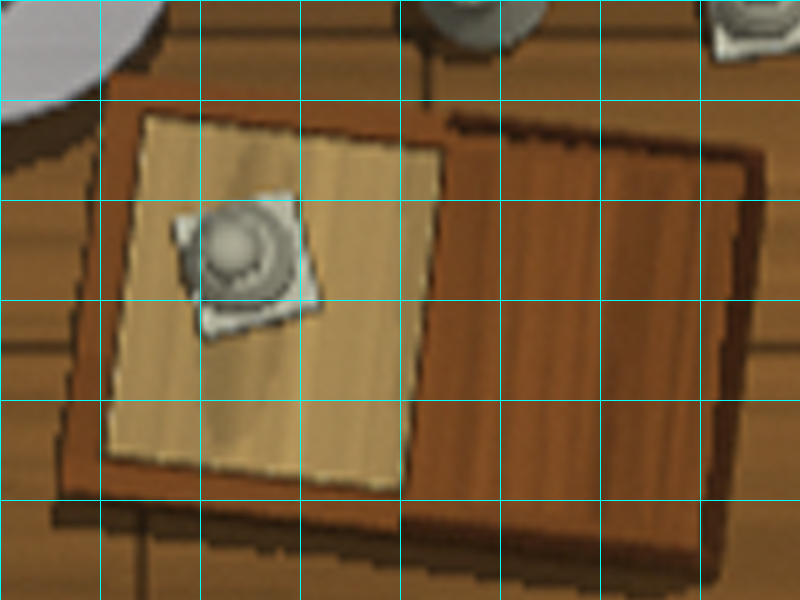

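View pics/r2_scene.png

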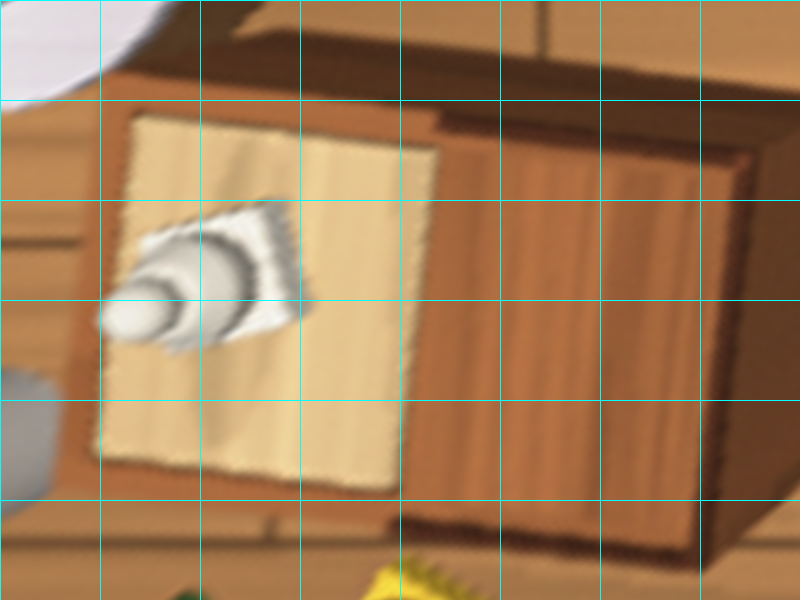

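```bash
python3 - <<'E'
from h import *
t=eyes.read_camera("top");s=eyes.read_camera("scene")
def tri(a,b):
    X=cv2.triangulatePoints(P(t),P(s),np.array(a,float),np.array(b,float));return (X[:3]/X[3]).ravel()
cv2.imwrite("pics/s1.png",cv2.resize(s["pixels"][60:220,280:480],None,fx=3.5,fy=3.5))
a=t["pixels"][60:260,0:200];cv2.imwrite("pics/t1.png",cv2.resize(a,None,fx=3,fy=3))
print(tri((128,122),(397,122)))
E
```

```text
[0.795208   0.41571748 0.19606118]
```

View pics/s1.png

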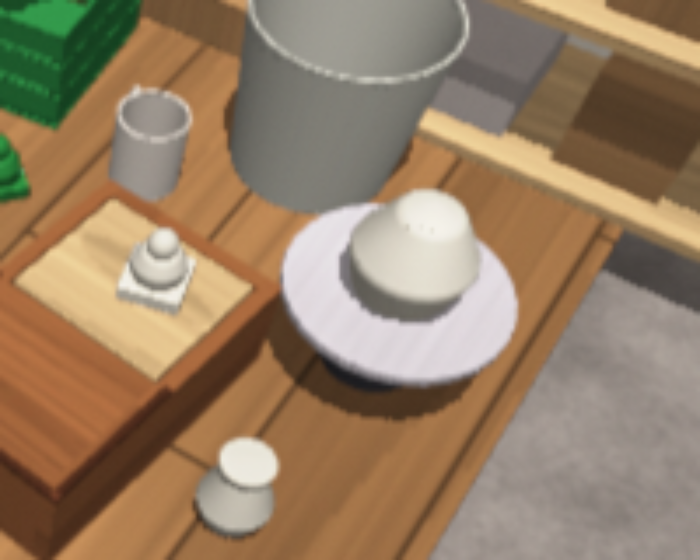

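View pics/t1.png

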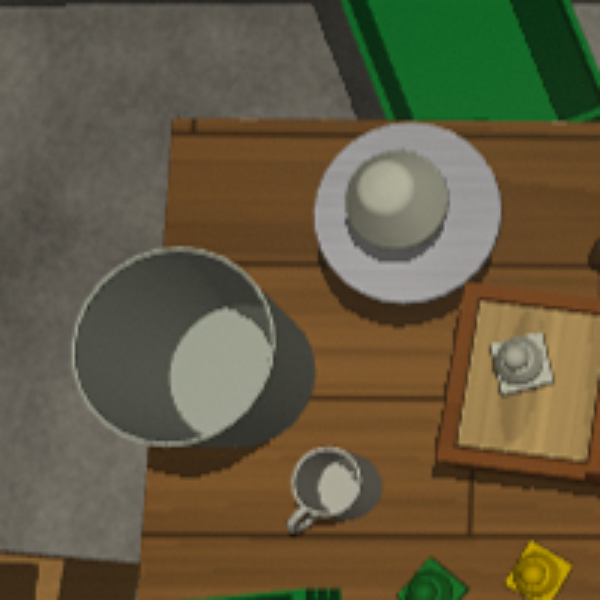

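Request:
{"name": "send_rows", "arguments": {"series": "0 0 0 0 0 8.5; 0 0 0 0 0 8.5; 0 0 0 0 0 8.5; 0 0 0 0 0 8.5; 0 0 0 0 0 8.5; 0 0 0 0 0 8.5; 0 0 0 0 0 8.5; 0 0 0 0 0 8.5; 0 0 0 0 0 8.2; 0 0 -0.02 0 0 0", "grip": 0.03}}

```text
time: 2.1
tcp_pos: [0.2342, 0.6311, 0.2475]
tool_rot: [[0.117, 0.993, -0.004], [0.993, -0.117, -0.006], [-0.007, -0.003, -1.0]]
force: [-0.1, -0.3, -0.7]
grip_width: 0.03
```

The approach is clear: the dome is 0.196 m high but about 0.19 m away from the start of the push.

Request:
{"name": "send_rows", "arguments": {"series": "-0.024 0.042 0 0 0 0; -0.024 0.042 0 0 0 0; -0.024 0.042 0 0 0 0; -0.024 0.042 0 0 0 0; -0.024 0.042 0 0 0 0; -0.024 0.042 0 0 0 0; -0.024 0.042 0 0 0 0; -0.024 0.042 0 0 0 0; -0.024 0.042 0 0 0 0; -0.024 0.042 0 0 0 0"}}

```text
time: 3.1
tcp_pos: [0.6262, 0.3447, 0.2515]
tool_rot: [[0.115, 0.993, 0.0], [0.993, -0.115, 0.0], [0.0, 0.0, -1.0]]
force: [-0.7, 0.4, -0.0]
grip_width: 0.0297
```

Request:
{"name": "send_rows", "arguments": {"series": "0 0 0.03 0 0 0; 0 0 0.03 0 0 0; 0 0 0 0 0 0; 0 0 0 0 0 0"}}

```text
time: 3.5
tcp_pos: [0.6244, 0.3461, 0.1908]
tool_rot: [[0.115, 0.993, -0.002], [0.993, -0.115, -0.001], [-0.001, -0.002, -1.0]]
force: [0.5, 0.8, -0.4]
grip_width: 0.0302
```

```bash
python3 - <<'E'
from h import *
d=eyes.read_camera("scene");a=d["pixels"][60:260,230:480]
cv2.imwrite("pics/s2.png",cv2.resize(a,None,fx=3,fy=3))
X=sense()["tcp_pos"];print(X,(proj(d,X)-[230,60])*3)
E
```

```text
[0.62520463 0.34664297 0.19279757] [333.03086194 156.03976548]
```

View pics/s2.png

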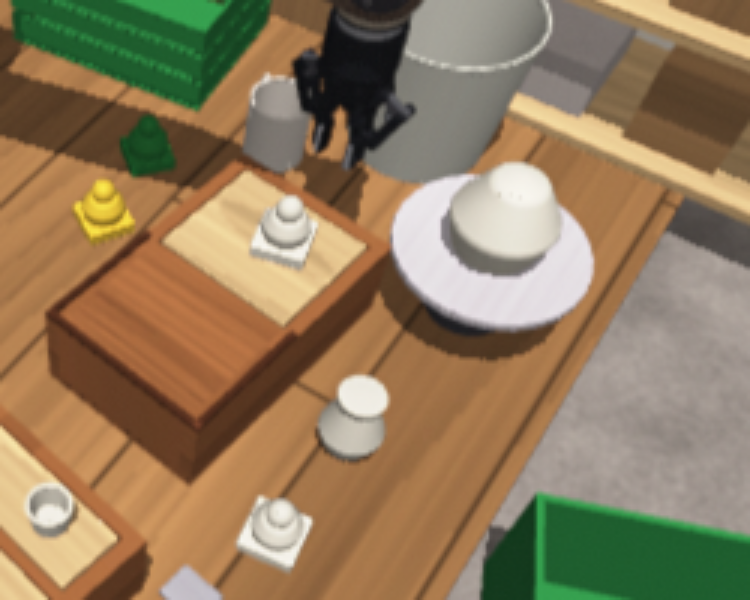

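The scene view shows the fingertips at about (320,150) and (352,165), on either side of the projected TCP, so they are at TCP height. I'll lower to about 0.118 and start the push along the chest's -y (tool -x).

Request:
{"name": "send_rows", "arguments": {"series": "0 0 0.03 0 0 0; 0 0 0.03 0 0 0; 0 0 0.013 0 0 0; 0 0 0 0 0 0; 0 0 0 0 0 0"}}

```text
time: 4.05
tcp_pos: [0.6257, 0.3468, 0.1205]
tool_rot: [[0.114, 0.993, 0.003], [0.993, -0.114, 0.001], [0.001, 0.003, -1.0]]
force: [-0.0, -0.4, 0.3]
grip_width: 0.0299
```

Request:
{"name": "send_rows", "arguments": {"series": "-0.005 0 0 0 0 0; -0.005 0 0 0 0 0; -0.005 0 0 0 0 0; -0.005 0 0 0 0 0; -0.005 0 0 0 0 0; -0.005 0 0 0 0 0; -0.005 0 0 0 0 0; -0.005 0 0 0 0 0"}}

```text
time: 4.85
tcp_pos: [0.6205, 0.3063, 0.1188]
tool_rot: [[0.115, 0.993, 0.001], [0.993, -0.115, 0.001], [0.001, 0.001, -1.0]]
force: [1.9, 1.0, 0.5]
grip_width: 0.0295
```

```bash
python3 - <<'E'
from h import *
print(sense()["tcp_pos"])
for c in("scene","top"):
    d=eyes.read_camera(c)
    cv2.imwrite(f"pics/r3_{c}.png",rect(d,.11,.45,.75,.0,.4,1900))
E
```

```text
[0.62052955 0.30626906 0.11875386]
```

View pics/r3_scene.png

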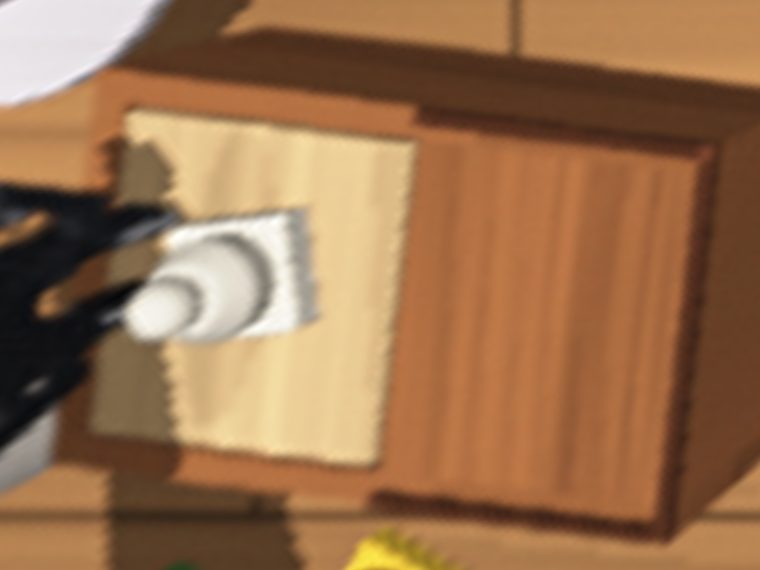

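View pics/r3_top.png

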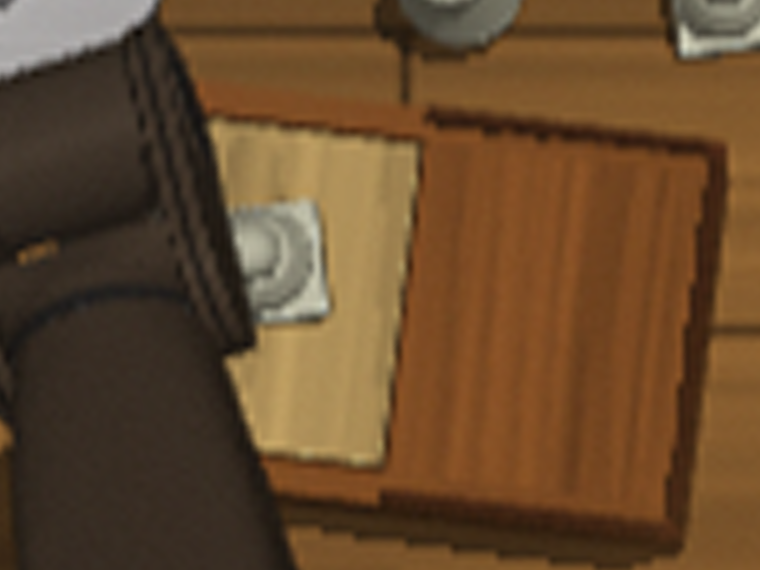

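The blank is turning square against the two fingers, so I'll carry on pushing.

Request:
{"name": "send_rows", "arguments": {"series": "-0.005 0 0 0 0 0; -0.005 0 0 0 0 0; -0.005 0 0 0 0 0; -0.005 0 0 0 0 0; -0.005 0 0 0 0 0; -0.005 0 0 0 0 0; -0.005 0 0 0 0 0; -0.005 0 0 0 0 0; -0.005 0 0 0 0 0; -0.005 0 0 0 0 0"}}

```text
time: 5.95
tcp_pos: [0.6143, 0.2563, 0.1183]
tool_rot: [[0.115, 0.993, -0.0], [0.993, -0.115, 0.0], [-0.0, -0.0, -1.0]]
force: [-0.1, 1.6, 0.5]
grip_width: 0.0299
```

```bash
python3 - <<'E'
from h import *
print(sense()["tcp_pos"])
for c in("scene","top"):
    d=eyes.read_camera(c)
    cv2.imwrite(f"pics/r4_{c}.png",rect(d,.11,.45,.75,.0,.4,1900))
E
```

```text
[0.61433245 0.25634495 0.11827431]
```

View pics/r4_scene.png

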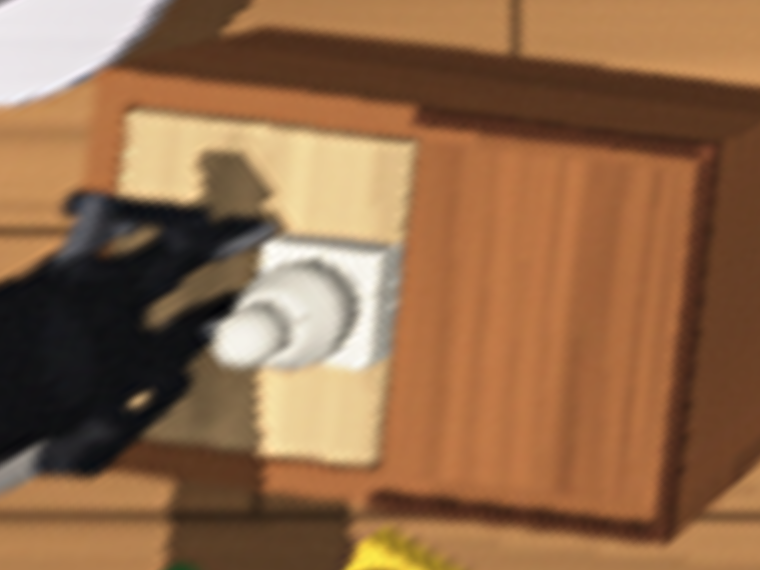

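The blank is flush with both fingers and square to the chest, with its leading edge at the lid's edge. I'll continue onto the tray.

Request:
{"name": "send_rows", "arguments": {"series": "-0.005 0 0 0 0 0; -0.005 0 0 0 0 0; -0.005 0 0 0 0 0; -0.005 0 0 0 0 0; -0.005 0 0 0 0 0; -0.005 0 0 0 0 0; -0.005 0 0 0 0 0; -0.005 0 0 0 0 0; -0.005 0 0 0 0 0; -0.005 0 0 0 0 0"}}

```text
time: 7.05
tcp_pos: [0.6086, 0.2066, 0.1182]
tool_rot: [[0.115, 0.993, -0.0], [0.993, -0.115, -0.0], [-0.0, -0.0, -1.0]]
force: [-0.1, 2.1, -0.3]
grip_width: 0.0301
```

```bash
python3 - <<'E'
from h import *
print(sense()["tcp_pos"])
d=eyes.read_camera("scene")
cv2.imwrite(f"pics/r5_scene.png",rect(d,.11,.45,.75,.0,.4,1900))
E
```

```text
[0.60861837 0.20660368 0.11824206]
```

View pics/r5_scene.png

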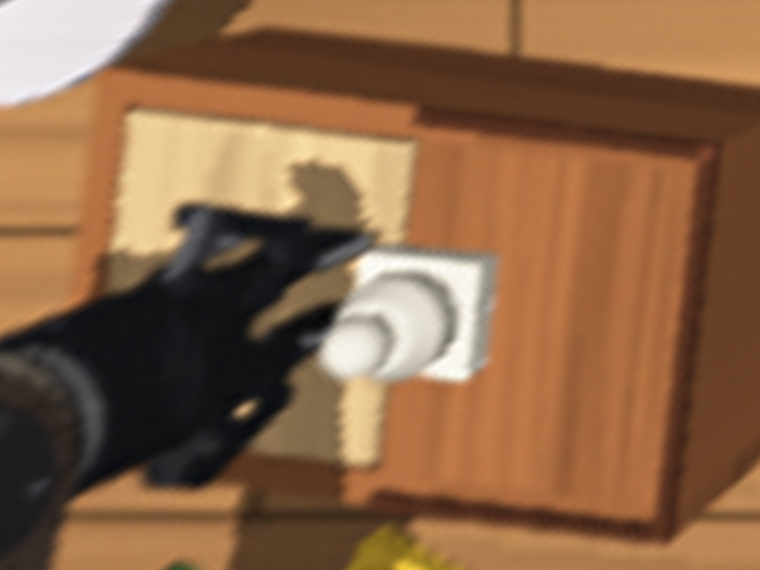

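Half across and upright, with about 57 mm left. I'll slow down slightly over the step.

Request:
{"name": "send_rows", "arguments": {"series": "-0.004 0 0 0 0 0; -0.004 0 0 0 0 0; -0.004 0 0 0 0 0; -0.004 0 0 0 0 0; -0.004 0 0 0 0 0; -0.004 0 0 0 0 0; -0.004 0 0 0 0 0; -0.004 0 0 0 0 0; -0.004 0 0 0 0 0; -0.004 0 0 0 0 0"}}

```text
time: 8.1
tcp_pos: [0.6041, 0.167, 0.1183]
tool_rot: [[0.115, 0.993, 0.0], [0.993, -0.115, 0.0], [0.0, 0.0, -1.0]]
force: [-0.1, 1.2, -1.2]
grip_width: 0.03
```

Request:
{"name": "send_rows", "arguments": {"series": "-0.004 0 0 0 0 0; -0.004 0 0 0 0 0; -0.004 0 0 0 0 0; -0.003 0 0 0 0 0; 0 0 0 0 0 0; 0 0 0 0 0 0; 0 0 0 0 0 0"}}

```text
time: 8.8
tcp_pos: [0.6026, 0.1523, 0.1185]
tool_rot: [[0.115, 0.993, 0.0], [0.993, -0.115, -0.0], [-0.0, 0.0, -1.0]]
force: [-0.3, -0.3, -0.5]
grip_width: 0.0304
```

```bash
python3 - <<'E'
from h import *
print(sense()["tcp_pos"])
d=eyes.read_camera("scene")
cv2.imwrite(f"pics/r6_scene.png",rect(d,.11,.45,.75,.0,.4,1900))
E
```

```text
[0.6025644  0.15232314 0.11852404]
```

View pics/r6_scene.png

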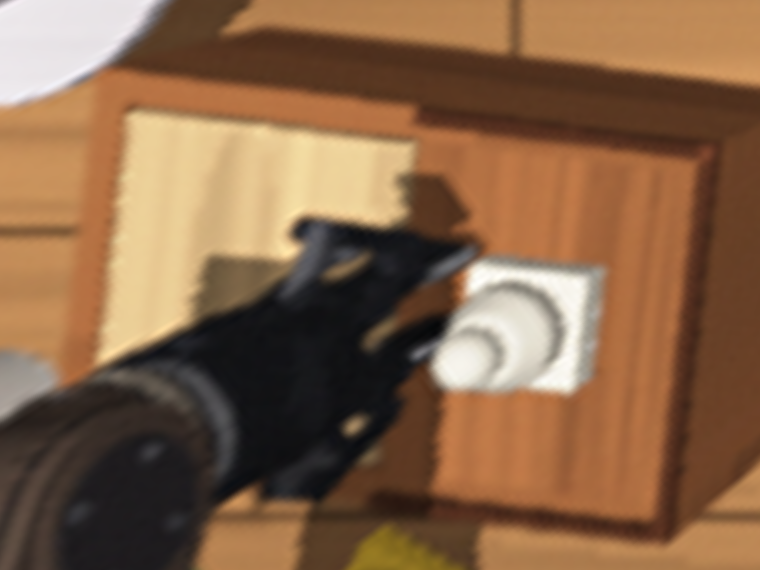

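The plinth top is at about (532,327) in the rectified scene view, which puts the blank at chest (0.005, -0.087), upright in the middle of the tray. I'll back off, close the fingers and move over the press point.

Request:
{"name": "send_rows", "arguments": {"series": "0.01 0 0 0 0 0; 0.02 0 0 0 0 0; 0 0 -0.03 0 0 0; 0 0 -0.01 0 0 0; 0.04 -0.025 0 0 0 0; 0.0415 -0.025 0 0 0 0; 0 -0.022 0 0 0 0; 0 0 0 0 0 0; 0 0 0 0 0 0", "grip": 0.0}}

```text
time: 9.75
tcp_pos: [0.5439, 0.2716, 0.1586]
tool_rot: [[0.114, 0.993, 0.001], [0.993, -0.114, -0.0], [0.0, 0.001, -1.0]]
force: [-0.4, -0.3, 0.5]
grip_width: 0.0001
```

```bash
python3 - <<'E'
from h import *
s=sense();X=s["tcp_pos"];print(X,s["grip_width"])
d=eyes.read_camera("scene")
cv2.imwrite(f"pics/r7_scene.png",rect(d,.11,.45,.75,.0,.4,1900))
a=np.array([[.9933,-.1157],[.1157,.9933]])@(X[:2]-[.5902,.1955]);print(a)
E
```

```text
[0.54392809 0.27158798 0.15856029] 5.6814615156900654e-05
[-0.05476526  0.07022453]
```

View pics/r7_scene.png

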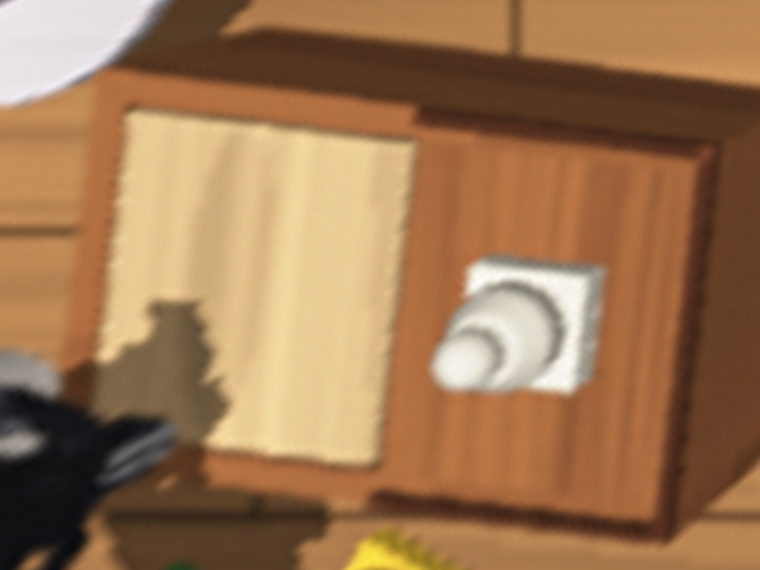

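The blank stands clear on the tray, the lid is shut and the tool is over the press point. Next I press down.

Request:
{"name": "send_rows", "arguments": {"series": "0 0 0.02 0 0 0; 0 0 0.015 0 0 0; 0 0 0.005 0 0 0; 0 0 0.003 0 0 0; 0 0 0.002 0 0 0; 0 0 0.001 0 0 0; 0 0 0.001 0 0 0; 0 0 0 0 0 0"}}

```text
time: 10.6
tcp_pos: [0.5439, 0.2715, 0.1117]
tool_rot: [[0.115, 0.993, 0.001], [0.993, -0.115, 0.0], [0.0, 0.001, -1.0]]
force: [0.9, 0.7, 0.1]
grip_width: 0.0002
```

Request:
{"name": "send_rows", "arguments": {"series": "0 0 0.001 0 0 0; 0 0 0.001 0 0 0; 0 0 0.001 0 0 0; 0 0 0 0 0 0"}}

```text
time: 11.0
tcp_pos: [0.544, 0.2716, 0.1097]
tool_rot: [[0.115, 0.993, 0.0], [0.993, -0.115, 0.0], [0.0, 0.0, -1.0]]
force: [-2.7, -1.8, 5.3]
grip_width: 0.0001
```

Request:
{"name": "send_rows", "arguments": {"series": "0 0 0.001 0 0 0; 0 0 0.001 0 0 0; 0 0 0 0 0 0"}}

```text
time: 11.3
tcp_pos: [0.5439, 0.2716, 0.1077]
tool_rot: [[0.114, 0.993, 0.001], [0.993, -0.114, 0.0], [0.0, 0.001, -1.0]]
force: [-2.4, -1.3, 5.4]
grip_width: -0.0002
```

Request:
{"name": "send_rows", "arguments": {"series": "0 0 0.001 0 0 0; 0 0 0.001 0 0 0; 0 0 0 0 0 0; 0 0 0 0 0 0"}}

```text
time: 11.7
tcp_pos: [0.5439, 0.2716, 0.1057]
tool_rot: [[0.115, 0.993, 0.0], [0.993, -0.115, 0.0], [0.0, 0.0, -1.0]]
force: [-3.6, -0.6, 5.2]
grip_width: -0.0001
```

Request:
{"name": "send_rows", "arguments": {"series": "0 0 0.001 0 0 0; 0 0 0 0 0 0; 0 0 0 0 0 0"}}

```text
time: 12.0
tcp_pos: [0.544, 0.2716, 0.1053]
tool_rot: [[0.114, 0.993, 0.0], [0.993, -0.114, -0.0], [-0.0, 0.0, -1.0]]
force: [-3.4, -1.3, 8.1]
grip_width: -0.0004
```

The tool didn't go the last millimetre and the force rose to 8 N, so it is at the stop. I'll retreat upward, clear of the lid's swing.

Request:
{"name": "send_rows", "arguments": {"series": "0 0 -0.01 0 0 0; 0 0 -0.02 0 0 0; 0 0 -0.03 0 0 0; 0 0 -0.03 0 0 0; 0 0 -0.03 0 0 0; 0 0 -0.02 0 0 0; 0 0 0 0 0 0; 0 0 0 0 0 0; 0 0 0 0 0 0; 0 0 0 0 0 0"}}

```text
time: 13.0
tcp_pos: [0.5428, 0.2712, 0.2411]
tool_rot: [[0.115, 0.993, -0.003], [0.993, -0.115, -0.001], [-0.001, -0.003, -1.0]]
force: [-0.2, 0.5, -0.2]
grip_width: -0.0
```

Request:
{"name": "send_rows", "arguments": {"series": "0.02 -0.03 0 0 0 0; 0.02 -0.03 0 0 0 0; 0 0 0 0 0 0; 0 0 0 0 0 0; 0 0 0 0 0 0; 0 0 0 0 0 0; 0 0 0 0 0 0; 0 0 0 0 0 0; 0 0 0 0 0 0; 0 0 0 0 0 0"}}

```text
time: 14.0
tcp_pos: [0.4888, 0.3179, 0.2434]
tool_rot: [[0.115, 0.993, 0.0], [0.993, -0.115, 0.0], [0.0, 0.0, -1.0]]
force: [-0.3, 1.1, -0.5]
grip_width: 0.0002
```

```bash
python3 - <<'E'
from h import *
s=sense();print(s["time"],s["tcp_pos"],s["force"])
for c in("scene","top"):
    d=eyes.read_camera(c)
    a=d["pixels"][80:310,130:400];cv2.imwrite(f"pics/f_{c}.png",cv2.resize(a,None,fx=2.6,fy=2.6,interpolation=cv2.INTER_CUBIC))
E
```

```text
14.0 [0.48882034 0.31794375 0.24335958] [-0.33977899  1.08840121 -0.50209274]
```

View pics/f_scene.png

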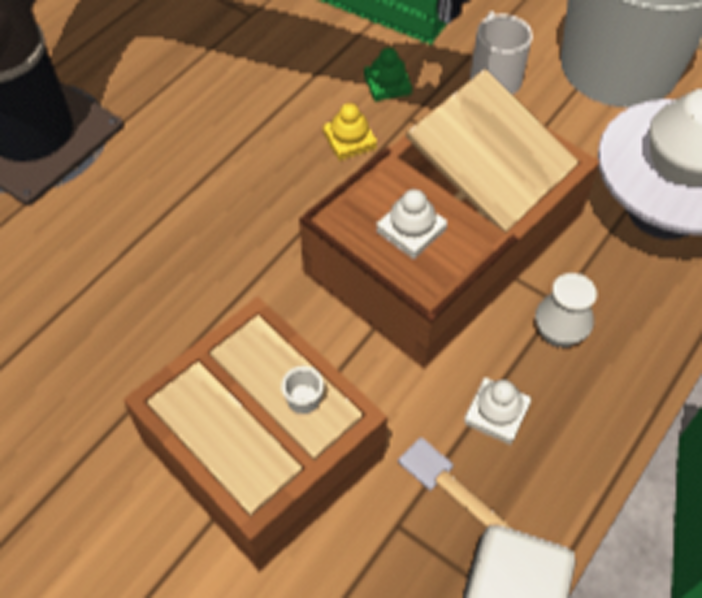

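View pics/f_top.png

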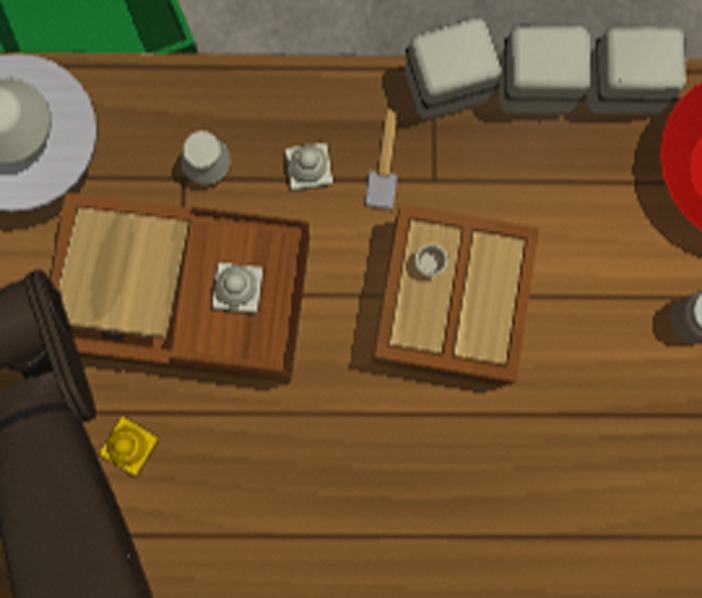

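Both views show the lid ajar, the blank upright in the middle of the tray, the side lids shut and the bystanders in place. The arm is clear, so I'm handing in.

```bash
python3 -c "
from plant import r
print(r.close_job())"
```

```text
the job is handed in; nothing more can be done
None
```

I pushed the blank off the lid onto the tray, then opened the lid, and handed the job in at about 14 s of the 51 s allowed; no verdict was reported.

- **Blank:** I slid it across with two fingers, without gripping or lifting it. The force readings I saw while it was moving stayed near 2 N. I estimate it stands at chest (0.005, -0.087) m, within the tray limits. The last pictures show it upright.
- **Lid:** I pressed it in about 6 mm at the press point, until it stopped at about 8 N. When I drew back, the spring raised it, and both cameras show it ajar.
- **Other things:** The last pictures show the side chest's lids shut, and the pot, spare, vase and scraper where they were. I only glanced at the mug, and the jar was barely in the last crops, but I never went near it.
- **Not checked:** I judged the lid's angle and stillness by eye from one set of pictures about 2 s after release, not by measurement. The arm stood clear at hand-in. Its last force reading was about 1 N, similar to earlier readings when it was touching nothing.

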